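# Set the refill marker of the spice rack

### The job

The pepper mill needs refilling: push the sliding refill marker along the rail at the front of the spice rack until it clicks into the notch in front of the pepper mill, pushing it on through any other notch on the way. Only push the marker from its side, do not pinch it; leave the jars and the mug where they stand. Take the hand away when it has clicked in.

Things in the scene. Friction and masses are not known exactly. Their poses are not given: they have to be found in the camera images.
- rack: Dark wooden spice rack fixed to the worktop: plinth 180 (x) x 320 (y) x 28 mm. Origin: centre of underside; x to its back, y along it (left for the robot at yaw 0). At x = -70 mm a steel rail 16 mm wide, top 38 mm above the worktop, runs along y and has three 11 mm gaps, the notches, at y = -85, 0, +85 mm. Behind each, at x = +50, stands a jar (within 5 mm); which one varies.
- marker (a joint): Marker's centre along the rail, rack y in m: -0.085, 0, 0.085 in the right, middle, left notch; range +-0.125; starts between right and middle. Friction 1 to 3 N. Within about 3 mm of a notch its spring ball falls in: the push dips to nothing, it jumps home, and then 12 to 16 N drive it out either way. Elsewhere it stays where left.
- marker_top (a point): Centre of the top face of the refill marker, 90 mm above the worktop. The marker is a grey upright block, 30 mm along the rail by 28 mm across, its flat side faces from 40 to 90 mm above the worktop, black ribs on top; a thin steel pointer, 55 to 61 mm above the worktop and up to 18 mm wide, reaches 54 mm from its centre towards the jars. Axes as the rack's.
- notch_right (a point): Centre of the right notch (rack y = -85 mm), at the level of the rail's top.
- notch_middle (a point): Centre of the middle notch (rack y = 0), at the level of the rail's top.
- notch_left (a point): Centre of the left notch (rack y = +85 mm), at the level of the rail's top.
- pepper_mill_mid (a point): Centre, half-way up, of the pepper mill: tall turned brown wood with a waist and a metal button on top, 58 mm across, 170 mm high, standing loose on the rack.
- salt_shaker_mid (a point): Centre, half-way up, of the salt shaker: grey, domed top, 44 mm across, 90 mm high, standing loose on the rack.
- spice_jar_mid (a point): Centre, half-way up, of the spice jar: glass with a dark brown cap, 41 mm across, 105 mm high, standing loose on the rack.
- mug_mid (a point): Centre, half-way up, of the light blue mug, 96 mm across and 93 mm high, standing on a coaster to the left of the rack; not to be moved.
Things that resemble listed ones, but are neither listed nor needed, are in the scene too. There is more than one size of the part that bears pepper_mill_mid; the job needs the middle-sized. Leave any purple or yellow look-alike of the part that bears salt_shaker_mid alone.

How it is judged (in metres and radians):
At the end, for the whole second after the job is handed in: The refill marker rests in the notch in front of the pepper mill (joint within 2.5 mm of that notch: -0.085, 0 or +0.085 m) and does not move; the three jars and the mug stand upright within 15 mm of where they stood (((value of joint marker between -0.0875 and -0.0825 m and y of pepper_mill_mid in the frame of rack below -0.0425 m) or (value of joint marker between -0.0025 and 0.0025 m and y of pepper_mill_mid in the frame of rack between -0.0425 and 0.0425 m) or (value of joint marker between 0.0825 and 0.0875 m and y of pepper_mill_mid in the frame of rack above 0.0425 m)) and velocity of joint marker between -0.005 and 0.005 m/s and distance of each of pepper_mill_mid, salt_shaker_mid, spice_jar_mid, mug_mid from where it was at the start of the episode below 0.015 m and angle between each of pepper_mill_mid, salt_shaker_mid, spice_jar_mid, mug_mid's own z axis and vertical below 0.15 rad); the robot touches nothing.
It fails at once if the marker is pinched between the fingers or gripped (both its left and its right half pressed at once) (contact force between the fingers and marker_c0 above 1 N and contact force between the fingers and marker_c1 above 1 N).
It fails at once if a jar or the mug is shifted by more than 15 mm, lifted or tipped (distance of any of pepper_mill_mid, salt_shaker_mid, spice_jar_mid, mug_mid from where it was at the start of the episode above 0.015 m or angle between any of pepper_mill_mid, salt_shaker_mid, spice_jar_mid, mug_mid's own z axis and vertical above 0.2 rad).
It also fails if it takes over 40 s, if anything falls off the work surface, if the arm or the gripper's body presses on something with over 40 N, if the wrist force passes 120 N, or if a joint passes its speed limit or range.

### The arm

A 6-joint arm with a two-finger parallel gripper is mounted at the origin on a cart in front of the work surface, level with it; the furniture and walls round the work are solid. World frame = base frame: x ahead of the robot, y to its left, z up, the work surface at z = 0. Lengths are in mm, angles in rad, forces in N, time in s.
With the tool pointing down it reaches from about 300 to 775 mm from the base axis. Payload 14.6 kg.
Tool frame: the origin (TCP) lies midway between the tips of the shut fingers; the grasp point (between the pads) lies 19 mm behind it (pinch_z is the distance from the TCP to the grasp point, in mm); z points along the fingers, y is the direction in which the jaws open and shut (so a half turn about z gives the same grasp; the last joint's range is limited). The gripper opens to 94 mm and grips with 3 to 60 N. Pads are 16 mm wide; open, the fingers measure 119 mm over their backs; the gripper's body (75 mm by 177 mm) begins 78 mm behind the grasp point.
Start: joints at [1.141, 0.3, 1.521, -0, 1.321, -0.067], TCP at [195.188, 514.189, 205.446] pointing down, gripper open.
Joint ranges: [-3.03, 3.03], [-0.79, 2.21], [0.23, 2.52], [-1.04, 4.18], [0, 3.07], [-2.55, 2.55]. Speed limits (rad/s): [2.22, 2.22, 2.57, 3.14, 3.14, 3.14].

### API

Orientations are given as [roll, pitch, yaw] about the fixed x, y, z axes, in that order (R = Rz(yaw) Ry(pitch) Rx(roll)).
In Python, from cell import read_state, camera, sign_off, pinch_z gives the robot as it stands. The module is installed in compiled form; this text tells all that it offers.
- The arm moves only by the tool servo_tool, never from a script. Its argument "series" is a list of rows, each a list of 6 numbers: the shift along the tool's x, y, z in cm, then the turn, a rotation vector about the tool's x, y, z in rad. In form: [[tx, ty, tz, rx, ry, rz], ...]. A call has exactly 10 rows; each row is the pose to reach, as a shift and turn from the pose commanded when the call began, along the tool's axes at that moment; what a row does not reach only later rows make up. A row lasts 1/12 s, in which the tool goes at most 41.7 mm and 7.16 degrees, less where a joint would pass 70% of its speed; a pose out of reach is approached as far as the arm can. A call with a gripper value outside its range is refused whole. "gripper" is the finger opening in cm, from 0 to 9.4, set as the call begins (left out, the last holds). The fingers move at their own pace and stop on an object; "grip_force" is the grip in N (left out, the last holds). Time passes only in rows, so rows that repeat a pose let the fingers close, or fill a call up. It gives the time, the measured TCP pose, the force and the opening at its end, in the units of the state.
- read_state(): the state, without advancing time (a new reading comes with each control period).
- camera(name): name is "scene" or "top" or "wrist"; returns a dict with "pixels" (480x640x3 uint8, red, green, blue), "fx", "fy", "cx", "cy" (pixels), "k1" (the pictures are not rectified: a ray, as slopes to the right and down, at radius r is drawn at 1 + k1 r^2 times it, then the intrinsics apply), "pose" (4x4, takes a point from camera to world coordinates); the wrist camera has in their place "mount" (4x4, takes a point from camera to tool coordinates, whose origin is the TCP and whose axes are the flange's). Camera axes: x right, y down, z forward; pixel columns grow to the right and rows downward; lengths in mm; the calibration is good to about 2 mm. A picture is of the moment at which its call begins: read the wrist's pose just before it. There is no depth.
- sign_off(): hands the job in, once; it reports no verdict.
The state is a dict: "clock": time; "joints": joint angles; "qd": joint speeds; "effort": joint torques, N m; "eef_pos": TCP position; "eef_rot": TCP orientation; "wrist_force": force on the tool from outside, world axes, zero at the start; "moment": the same for the moment, N m; "finger_gap": finger opening in mm.
Only numpy, scipy, OpenCV 4.12 (cv2) and the standard library are available. Lean on these libraries where they do the work, as an engineer would, in place of code of your own. Each camera call takes 0.05 s, during which the arm holds its last target.

## Working session

There is one attempt and no reset: what is moved stays moved. The work goes in short steps, Python scripts to look and compute and a tool call to move; the robot and the scene stay as the last step left them, time stands still between calls to the robot, and variables do not carry over. Pictures are saved under pics/ and viewed, and the job is handed in when it is done.

Besides the shell and the picture viewer there is one more tool, called after ">>>" as name(argument=value, ...) on one line, values as JSON. servo_tool: Moves the arm, as the interface text tells. Its arguments: {"type":"object","properties":{"series":{"type":"array"},"gripper":{"type":"number"},"grip_force":{"type":"number"}},"required":["series"]}

```bash
mkdir -p pics; python3 - <<'E'
from cell import *
import cv2,numpy as np,pickle
s=read_state();print(s)
for n in ("scene","top","wrist"):
    c=camera(n);pickle.dump(c,open(n+".pkl","wb"));cv2.imwrite(f"pics/{n}0.png",c["pixels"][:,:,::-1])
    print(n,{k:v for k,v in c.items() if k!="pixels"})
E
```

```text
{'clock': 0.0, 'joints': array([ 1.14141891e+00,  3.00421321e-01,  1.52161856e+00,  2.19633697e-06,
        1.32070222e+00, -6.65824127e-02]), 'qd': array([ 0.00154584, -0.00012401, -0.00034695,  0.00113357,  0.00039859,
        0.00084076]), 'effort': array([ 8.68230163e-04, -5.31795430e+01, -3.52741170e+01,  7.08779809e-02,
        2.43610900e-02, -6.57323335e-05]), 'eef_pos': array([195.0656626 , 513.94835566, 204.89778508]), 'eef_rot': array([-3.14044590e+00, -7.85987155e-05,  2.77879706e+00]), 'wrist_force': array([ 0.22112189,  0.23343421, -0.25183849]), 'moment': array([ 0.03603158, -0.03445294,  0.04234046]), 'finger_gap': 93.95696125658678}
scene {'fx': 577.5265502343075, 'fy': 577.5265502343075, 'cx': 318.6127754094505, 'cy': 243.5741209392253, 'k1': 0.00512511642089245, 'pose': array([[ 7.90652494e-01, -4.38482790e-01,  4.27318940e-01,
        -1.93467306e+01],
       [-6.12231247e-01, -5.73552490e-01,  5.44252185e-01,
        -6.11486855e+02],
       [ 6.44462536e-03, -6.91932356e-01, -7.21933572e-01,
         9.83636212e+02],
       [ 0.00000000e+00,  0.00000000e+00,  0.
[... 311 characters left out ...]
.48235580e-03,
         7.24415162e+01],
       [ 5.14130329e-03, -1.82517271e-01, -9.83189205e-01,
         1.30695113e+03],
       [ 0.00000000e+00,  0.00000000e+00,  0.00000000e+00,
         1.00000000e+00]])}
wrist {'fx': 365.5577535579942, 'fy': 365.5577535579942, 'cx': 320.52156314232934, 'cy': 242.08075773536234, 'k1': -0.06223857133423818, 'mount': array([[-2.74887789e-04, -9.68846397e-01, -2.47662236e-01,
         7.18876200e+01],
       [ 9.99999845e-01, -1.46330421e-04, -5.37490280e-04,
        -5.40366443e-01],
       [ 4.84505002e-04, -2.47662345e-01,  9.68846287e-01,
        -1.78476075e+02],
       [ 0.00000000e+00,  0.00000000e+00,  0.00000000e+00,
         1.00000000e+00]])}
```

View pics/scene0.png

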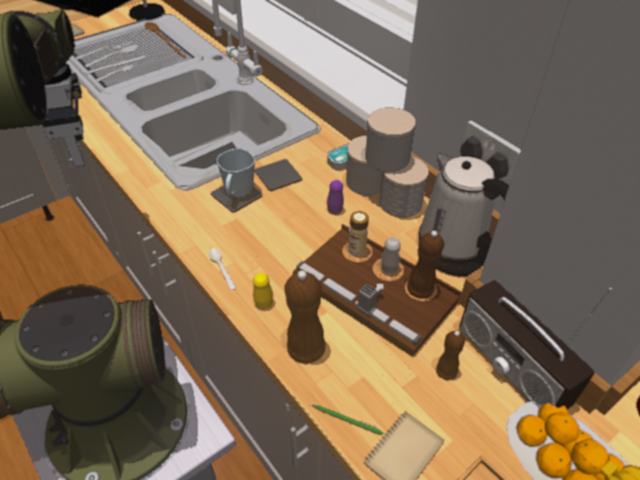

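View pics/top0.png

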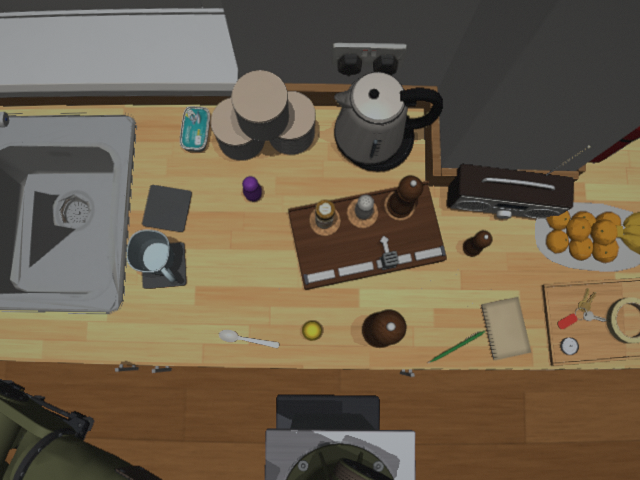

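View pics/wrist0.png

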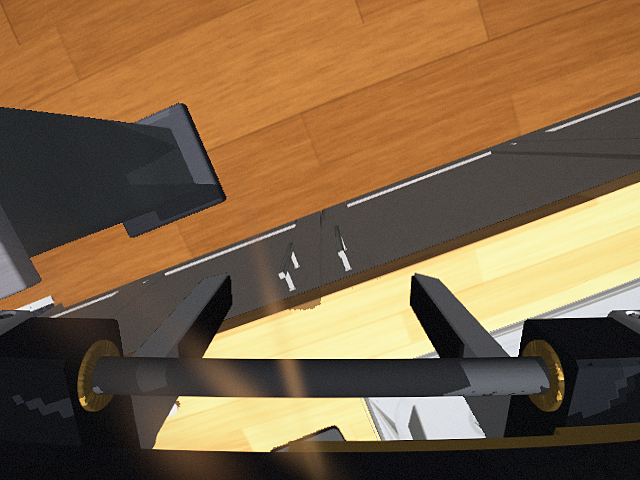

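Scene (640x480): the rack has three jars; the marker is at about (390,258) in top and (368,293) in scene. Pepper-mill candidates in the top view:
- on the rack, right end: (405,195)
- bigger one in front: (385,328)
- smaller one to the right: (478,243)

The yellow and purple shakers, at (312,330) and (252,188), are decoys. By the description, the mill on the rack is the one. Next, a close crop.

```bash
cat >h.py <<'E'
import cv2,numpy as np,pickle
def ray(c,uv):
    k=np.array([[c['fx'],0,c['cx']],[0,c['fy'],c['cy']],[0,0,1.]])
    p=cv2.undistortPoints(np.array([[uv]],float),k,np.array([c['k1'],0,0,0,0.]))[0,0]
    T=c['pose'];return T[:3,3],T[:3,:3]@np.array([p[0],p[1],1])
def onz(c,uv,z):
    o,d=ray(c,uv);return o+d*(z-o[2])/d[2]
def proj(c,P):
    T=c['pose'];q=T[:3,:3].T@(np.asarray(P,float)-T[:3,3]);s=q[:2]/q[2];s=s*(1+c['k1']*(s@s))
    return s*c['fx']+[c['cx'],c['cy']]
E
python3 - <<'E'
import cv2,pickle
t=pickle.load(open('top.pkl','rb'))['pixels'][:,:,::-1];s=pickle.load(open('scene.pkl','rb'))['pixels'][:,:,::-1]
cv2.imwrite('pics/tc.png',cv2.resize(t[165:300,280:460],None,fx=4.4,fy=4.4,interpolation=cv2.INTER_CUBIC))
cv2.imwrite('pics/sc.png',cv2.resize(s[200:360,290:470],None,fx=3.7,fy=3.7,interpolation=cv2.INTER_CUBIC))
E
```

```text
(no output)
```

View pics/tc.png

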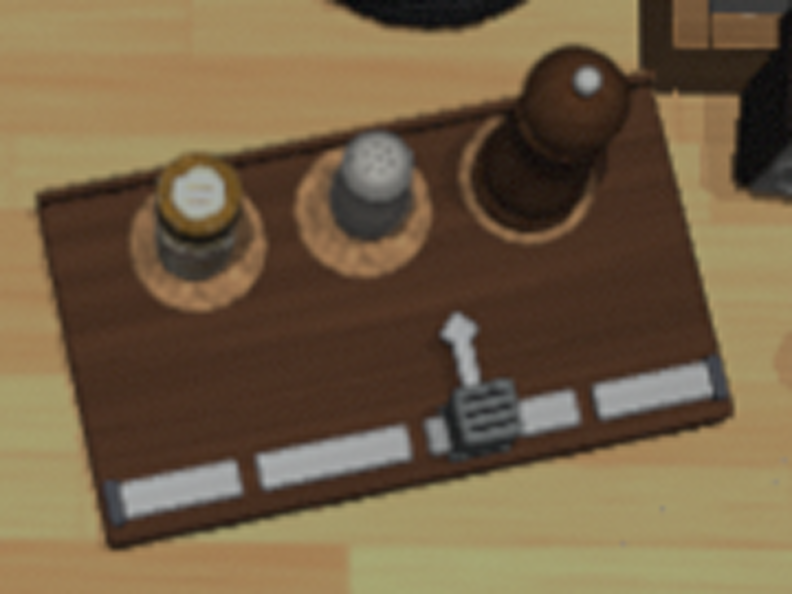

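View pics/sc.png

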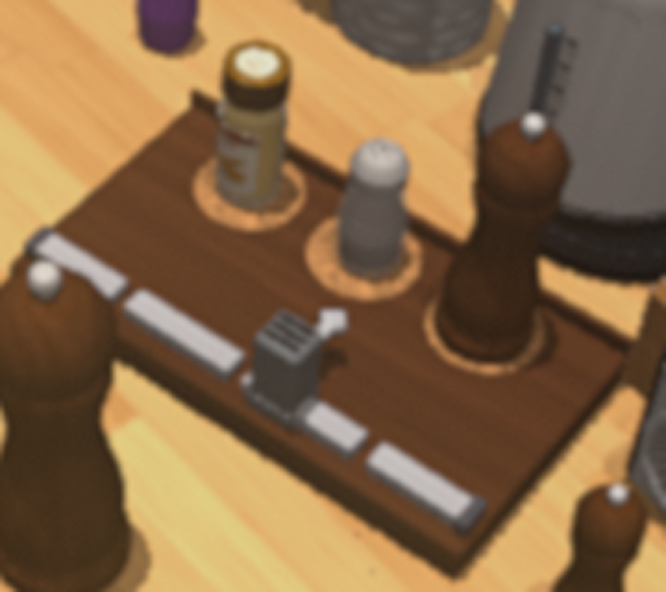

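```bash
python3 - <<'E'
import pickle
from h import *
c=pickle.load(open('top.pkl','rb'));s=pickle.load(open('scene.pkl','rb'))
f=lambda x,y,z:onz(c,((x+.5)/4.4-.5+280,(y+.5)/4.4-.5+165),z)
g=lambda x,y,z:onz(s,((x+.5)/3.7-.5+290,(y+.5)/3.7-.5+200),z)
N=[f(249,474,38),f(419,437,38),f(587,400,38)]
for n in N:print('notch',n)
N2=[g(125,295,38),None,g(365,452,38)]
print('scene notches',N2)
d=N[0]-N[2];yaw=np.arctan2(-d[0],d[1]);print('yaw',yaw,np.linalg.norm(d))
R=np.array([[np.cos(yaw),-np.sin(yaw)],[np.sin(yaw),np.cos(yaw)]])
o=np.mean(N,0)[:2]-R@[-70,0];print('rack o',o)
for nm,P in (('marker top',f(488,409,90)),('marker scene',g(288,334,90)),('mill top button',f(588,79,170)),('mill scene',g(533,124,170)),('cornerR',f(732,410,28)),('cornerL',f(110,543,28))):
    print(nm,P,'rack',R.T@(P[:2]-o))
E
```

```text
notch [484.51857415  12.67067155  38.        ]
notch [503.94234438 -70.4635428   38.        ]
notch [ 523.48248352 -153.48290695   38.        ]
scene notches [array([483.57472972,  11.23837202,  38.        ]), None, array([ 518.31340529, -155.72160497,   38.        ])]
yaw 0.2303431820961636 170.6610614049001
rack o [572.132301   -54.44344355]
marker top [509.77434695 -97.25313054  90.        ] rack [-70.48491248 -27.44195412]
marker scene [508.66225392 -97.9494009   90.        ] rack [-71.72659966 -27.86593086]
mill top button [ 648.13687402 -133.23761788  170.        ] rack [ 56.00751948 -94.06580032]
mill scene [ 661.68125304 -114.41197046  170.        ] rack [ 73.49228044 -78.82971361]
cornerR [ 521.14977874 -227.81342733   28.        ] rack [ -89.2183649  -157.15104905]
cornerL [450.87451655  79.93522117  28.        ] rack [-87.37492062 158.5140343 ]
```

```bash
python3 - <<'E'
import pickle
from h import *
c=pickle.load(open('top.pkl','rb'));s=pickle.load(open('scene.pkl','rb'))
yaw=.2303;R=np.array([[np.cos(yaw),-np.sin(yaw)],[np.sin(yaw),np.cos(yaw)]]);o=np.array([572.1,-54.4])
# triangulate buttons
def tri(a,b):
    o1,d1=ray(c,a);o2,d2=ray(s,b)
    A=np.stack([d1,-d2],1);t=np.linalg.lstsq(A,o2-o1,rcond=None)[0];return (o1+d1*t[0]+o2+d2*t[1])/2
for n,a,b in (('mill',(413.4,182.9),(433.9,233.4)),('big',(390.5,327),(301.5,275)),('mug rim',(150,248),(236,158))):
    P=tri(a,b);print(n,P,R.T@(P[:2]-o))
from cell import read_state
T=read_state();print(T['eef_pos'])
for n,y in (('start',12),('end',-57.5)):print(n,R@[-70,y]+o)
E
```

```text
mill [ 640.88584767 -129.54455357  193.8959081 ] [ 49.81654265 -88.86230275]
big [361.34547373 -78.213955   221.26586721] [-210.6261787    24.92363623]
mug rim [517.43342459 399.11955295 108.32767884] [ 50.30146674 454.02442866]
[195.10931317 514.03032468 205.03540747]
start [501.20890759 -58.69569743]
end [ 517.0736457 -126.3607555]
```

>>> servo_tool(series=[[-2.4,-2.1,0,0,0,-0.059],[-4.9,-4.3,0,0,0,-0.119],[-7.3,-6.4,0,0,0,-0.178],[-9.8,-8.6,0,0,0,-0.237],[-12.2,-10.7,0,0,0,-0.297],[-14.7,-12.8,0,0,0,-0.356],[-17.1,-14.9,0,0,0,-0.415],[-19.6,-17.1,0,0,0,-0.474],[-22.0,-19.2,0,0,0,-0.534],[-24.5,-21.4,0,0,0,-0.593]], gripper=0, grip_force=5)

```text
clock: 0.98
eef_pos: [348.6, 225.7, 205.5]
eef_rot: [3.142, 0.0, -2.908]
wrist_force: [0.1, 0.5, 0.6]
finger_gap: 30.9
```

```bash
cat >>h.py <<'E'
yaw=.2303;R2=np.array([[np.cos(yaw),-np.sin(yaw)],[np.sin(yaw),np.cos(yaw)]]);o2=np.array([572.1,-54.4])
def st(goal):
    from cell import read_state
    s=read_state();p=s['eef_pos'];r=s['eef_rot']
    from scipy.spatial.transform import Rotation as Q
    M=Q.from_euler('xyz',r)
    print('t',s['clock'],'pos',p.round(1),'rot',r.round(4),'rack',(R2.T@(p[:2]-o2)).round(2),'gap',round(s['finger_gap'],1))
    w=s['wrist_force'];print('F rack',(R2.T@w[:2]).round(2),w[2].round(2))
    g=np.r_[R2@goal[:2]+o2,goal[2]]
    print('to goal tool cm',(M.inv().apply(g-p)/10).round(2),'turn',(M.inv()*Q.from_euler('xyz',[np.pi,0,yaw+np.pi])).as_rotvec().round(4))
E
python3 -c "
from h import *;st([-70,12,205])"
```

```text
t 0.9833 pos [348.6 225.7 205.5] rot [ 3.1415e+00  1.0000e-04 -2.9082e+00] rack [-153.65  323.77] gap 30.9
F rack [0.21 0.51] 0.61
to goal tool cm [ -8.27 -31.2    0.04] turn [0.0001 0.0001 0.0031]
```

>>> servo_tool(series=[[-0.9,-3.1,0,0,0,0],[-1.8,-6.2,0,0,0,0],[-2.7,-9.3,0,0,0,0],[-3.6,-12.4,0,0,0,0],[-4.5,-15.5,0,0,0,0.001],[-5.4,-18.6,0,0,0,0.003],[-6.3,-21.7,0,0,0,0.003],[-7.2,-24.8,0,0,0,0.003],[-7.8,-28.2,0,0,0,0.003],[-8.3,-31.2,0,0,0,0.003]])

```text
clock: 1.82
eef_pos: [500.8, -59.6, 205.2]
eef_rot: [3.142, -0.0, -2.915]
wrist_force: [0.8, 0.7, 0.2]
finger_gap: 0.4
```

```bash
python3 - <<'E'
from h import *
st([-70,12,68])
from cell import camera
c=camera('wrist');cv2.imwrite('pics/w1.png',c['pixels'][:,:,::-1])
c=camera('top');cv2.imwrite('pics/t1.png',c['pixels'][:,:,::-1])
E
```

```text
t 1.8167 pos [500.8 -59.6 205.2] rot [ 3.1415e+00 -3.0000e-04 -2.9147e+00] rack [-70.62  11.24] gap 0.4
F rack [0.96 0.53] 0.21
to goal tool cm [-0.07  0.08 13.72] turn [ 0.0001 -0.0003 -0.0034]
```

View pics/w1.png

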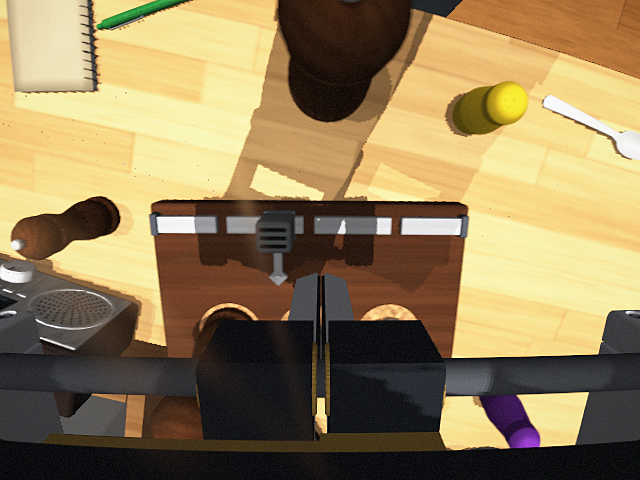

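```bash
python3 - <<'E'
from h import *
from cell import camera,read_state
from scipy.spatial.transform import Rotation as Q
s=read_state();c=camera('wrist')
W=np.eye(4);W[:3,:3]=Q.from_euler('xyz',s['eef_rot']).as_matrix();W[:3,3]=s['eef_pos'];c['pose']=W@c['mount']
for n,P in (('mk',(-70,-27.5,90)),('nR',(-70,-85,38)),('nM',(-70,0,38)),('nL',(-70,85,38))):
    print(n,proj(c,np.r_[R2@P[:2]+o2,P[2]]))
im=c['pixels'][:,:,::-1].copy()
cv2.imwrite('pics/w2.png',cv2.resize(im[180:300,140:480],None,fx=2.3,fy=2.3,interpolation=cv2.INTER_CUBIC))
E
```

```text
mk [275.83168938 240.03557492]
nR [223.11862922 227.48778601]
nM [310.72505974 226.86053796]
nL [398.64527085 226.34179167]
```

View pics/w2.png

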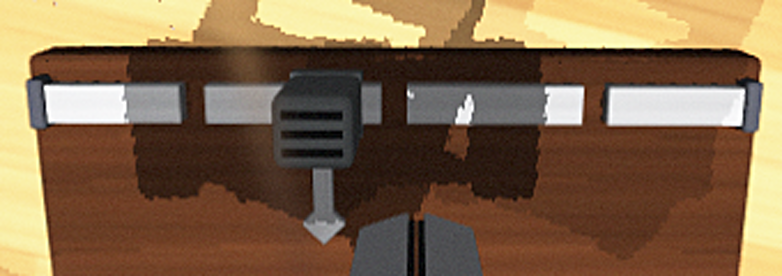

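>>> servo_tool(series=[[0,0.1,1.0,0,0,0],[0,0.1,3.0,0,0,0],[0,0.1,5.0,0,0,0],[0,0.1,7.0,0,0,0],[0,0.1,9.0,0,0,0],[0,0.1,11.0,0,0,0],[0,0.1,12.5,0,0,0],[0,0.1,13.4,0,0,0],[0,0.1,13.7,0,0,0],[0,0.1,13.7,0,0,0]])

```text
clock: 2.8
eef_pos: [499.7, -56.0, 68.1]
eef_rot: [3.141, -0.001, -2.914]
wrist_force: [-0.4, 0.7, 0.0]
finger_gap: 0.6
```

```bash
python3 - <<'E'
from h import *
st([-70,-50,68])
from cell import camera
c=camera('wrist');cv2.imwrite('pics/w3.png',c['pixels'][:,:,::-1])
E
```

```text
t 2.8 pos [499.7 -56.   68.1] rot [ 3.1412e+00 -7.0000e-04 -2.9136e+00] rack [-70.83  14.94] gap 0.6
F rack [-0.25  0.81] 0.01
to goal tool cm [-0.1  -6.49  0.01] turn [ 0.0003 -0.0007 -0.0023]
```

View pics/w3.png

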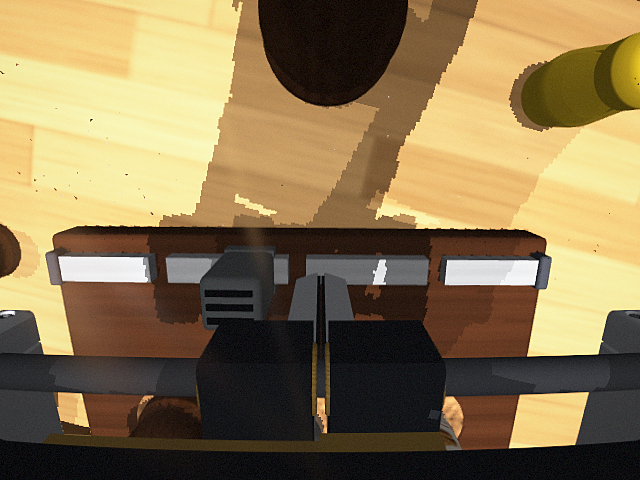

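The fingers are at y≈+15, clear to the left of the marker and level with its side. Pushing now.

>>> servo_tool(series=[[-0.1,-0.6,0,0,0,0],[-0.1,-1.2,0,0,0,0],[-0.1,-1.8,0,0,0,0],[-0.1,-2.4,0,0,0,0],[-0.1,-3.0,0,0,0,0],[-0.1,-3.6,0,0,0,0],[-0.1,-4.2,0,0,0,0],[-0.1,-4.7,0,0,0,0],[-0.1,-5.2,0,0,0,0],[-0.1,-5.5,0,0,0,0]])

```text
clock: 3.68
eef_pos: [513.7, -110.1, 69.3]
eef_rot: [3.14, 0.001, -2.915]
wrist_force: [-3.1, 9.7, 7.3]
finger_gap: 0.3
```

```bash
python3 - <<'E'
from h import *
st([-70,-54.5,68])
from cell import camera
c=camera('wrist');cv2.imwrite('pics/w4.png',c['pixels'][:,:,::-1])
E
```

```text
t 3.6833 pos [ 513.7 -110.1   69.3] rot [ 3.1404e+00  8.0000e-04 -2.9150e+00] rack [-69.55 -40.91] gap 0.3
F rack [-0.8  10.18] 7.32
to goal tool cm [ 0.04 -1.36  0.13] turn [ 0.0012  0.0008 -0.0037]
```

View pics/w4.png

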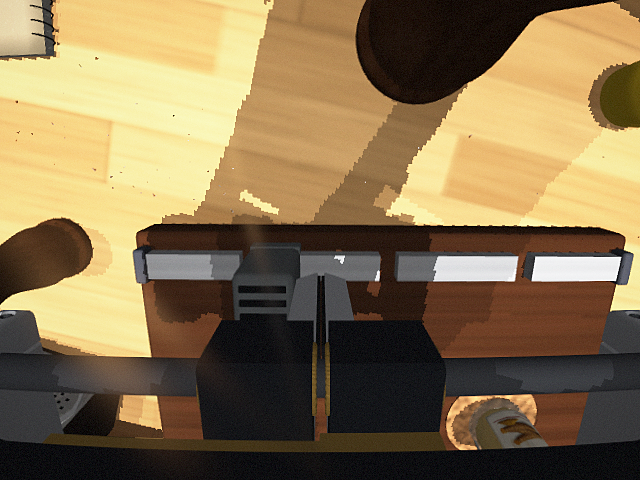

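Marker follows (block at about (265,280), next to the fingertips), but 10 N sideways and 7 N upward is more than expected. I'll pause and check for other contact.

>>> servo_tool(series=[[0,0,0,0,0,0],[0,0,0,0,0,0],[0,0,0,0,0,0],[0,0,0,0,0,0],[0,0,0,0,0,0],[0,0,0,0,0,0],[0,0,0,0,0,0],[0,0,0,0,0,0],[0,0,0,0,0,0],[0,0,0,0,0,0]])

```text
clock: 4.57
eef_pos: [513.4, -110.0, 68.5]
eef_rot: [-3.142, 0.0, -2.914]
wrist_force: [0.1, 0.7, 0.7]
finger_gap: 0.8
```

```bash
python3 - <<'E'
from h import *
st([-70,-54.5,68])
from cell import camera
c=camera('scene');cv2.imwrite('pics/s5.png',c['pixels'][:,:,::-1])
c=camera('top');cv2.imwrite('pics/t5.png',c['pixels'][:,:,::-1])
E
```

```text
t 4.5667 pos [ 513.4 -110.    68.5] rot [-3.1416  0.     -2.9143] rack [-69.8  -40.77] gap 0.8
F rack [0.28 0.69] 0.7
to goal tool cm [ 0.02 -1.37  0.05] turn [-0.     0.    -0.003]
```

View pics/s5.png

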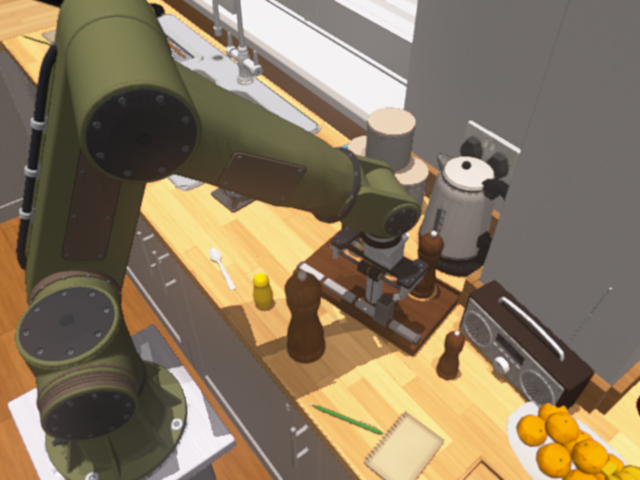

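View pics/t5.png

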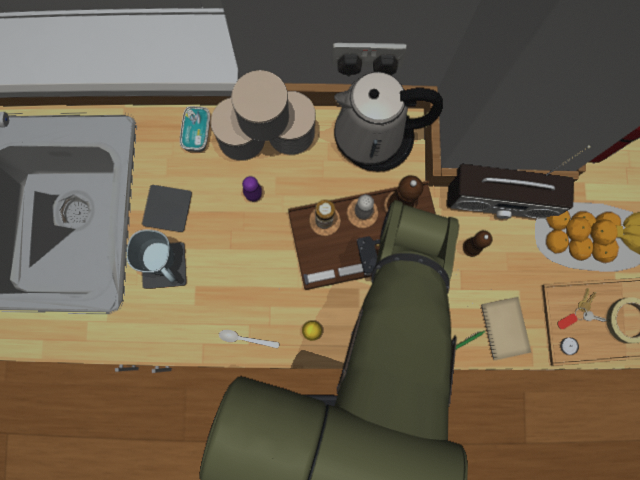

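The force fell to zero on holding, so it was a transient from friction and speed. Jars, mug and big mill are unmoved in both views (mill head still at about (409,188) in top). Continuing slowly.

>>> servo_tool(series=[[0,-0.1,0,0,0,0],[0,-0.2,0,0,0,0],[0,-0.3,0,0,0,0],[0,-0.4,0,0,0,0],[0,-0.5,0,0,0,0],[0,-0.6,0,0,0,0],[0,-0.7,0,0,0,0],[0,-0.8,0,0,0,0],[0,-0.9,0,0,0,0],[0,-1.0,0,0,0,0]])

```text
clock: 5.5
eef_pos: [515.4, -118.9, 68.5]
eef_rot: [3.14, -0.001, -2.914]
wrist_force: [-3.6, 9.4, 4.7]
finger_gap: 0.6
```

```bash
cat > m.py <<'E'
import sys
from h import *
st([-70,-54.5,68])
from cell import camera,read_state
from scipy.spatial.transform import Rotation as Q
s=read_state();c=camera('wrist')
W=np.eye(4);W[:3,:3]=Q.from_euler('xyz',s['eef_rot']).as_matrix();W[:3,3]=s['eef_pos'];c['pose']=W@c['mount']
im=c['pixels'][:,:,::-1]
pickle.dump(c,open('w.pkl','wb'))
cv2.imwrite(sys.argv[1],cv2.resize(im[230:330,170:370],None,fx=4,fy=4,interpolation=cv2.INTER_CUBIC))
for y in (-100,-85,-70):print(y,[((proj(c,np.r_[R2@[-84+28*k,y]+o2,90])-[170,230])*4).round() for k in (0,1)])
print('notchR',[((proj(c,np.r_[R2@[-70,y]+o2,38])-[170,230])*4).round() for y in (-90.5,-79.5)])
E
python3 m.py pics/w6.png
```

```text
t 5.5 pos [ 515.4 -118.9   68.5] rot [ 3.1398e+00 -5.0000e-04 -2.9143e+00] rack [-69.9  -49.89] gap 0.6
F rack [-1.37  9.94] 4.73
to goal tool cm [ 0.01 -0.46  0.05] turn [ 0.0018 -0.0005 -0.003 ]
-100 [array([168., 202.]), array([187., 422.])]
-85 [array([298., 202.]), array([312., 423.])]
-70 [array([429., 202.]), array([437., 423.])]
notchR [array([336., 169.]), array([408., 169.])]
```

View pics/w6.png

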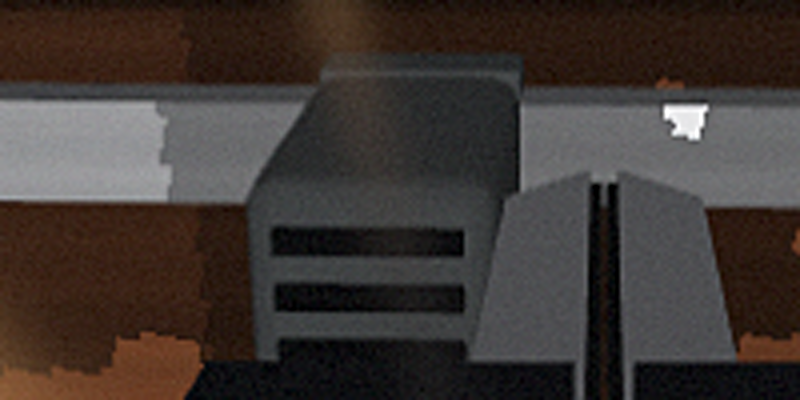

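Marker centre at about y=-76.5 (top front edge at crop x 250..500). About 5.5 mm to where the click should begin.

>>> servo_tool(series=[[0,-0.1,0,0,0,0],[0,-0.15,0,0,0,0],[0,-0.2,0,0,0,0],[0,-0.25,0,0,0,0],[0,-0.3,0,0,0,0],[0,-0.35,0,0,0,0],[0,-0.4,0,0,0,0],[0,-0.45,0,0,0,0],[0,-0.5,0,0,0,0],[0,-0.55,0,0,0,0]])

```text
clock: 6.38
eef_pos: [517.0, -125.3, 68.4]
eef_rot: [-3.141, 0.0, -2.915]
wrist_force: [0.3, 0.1, -0.6]
finger_gap: 0.7
```

```bash
python3 m.py pics/w7.png
```

```text
t 6.3833 pos [ 517.  -125.3   68.4] rot [-3.1415e+00  1.0000e-04 -2.9145e+00] rack [-69.85 -56.47] gap 0.7
F rack [ 0.35 -0.01] -0.59
to goal tool cm [0.02 0.2  0.04] turn [-0.0001  0.0001 -0.0032]
-100 [array([224., 201.]), array([241., 422.])]
-85 [array([355., 201.]), array([366., 422.])]
-70 [array([486., 201.]), array([492., 422.])]
notchR [array([379., 169.]), array([452., 169.])]
```

View pics/w7.png

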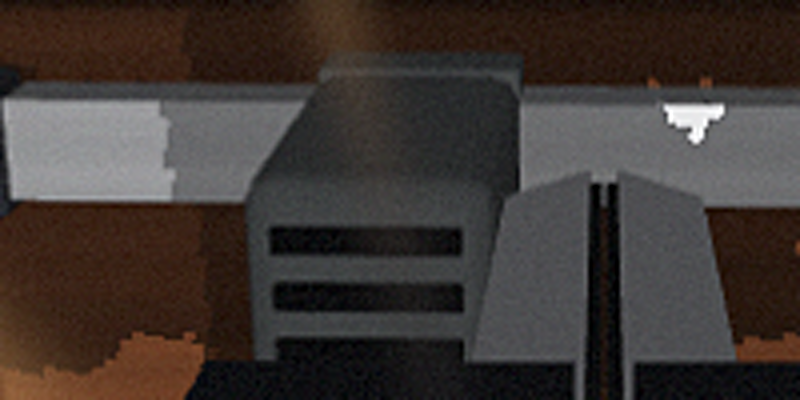

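Force has dropped to zero: the dip. I'll hold briefly and see whether it jumped.

>>> servo_tool(series=[[0,0,0,0,0,0],[0,0,0,0,0,0],[0,0,0,0,0,0],[0,0,0,0,0,0],[0,0,0,0,0,0],[0,0,0,0,0,0],[0,0,0,0,0,0],[0,0,0,0,0,0],[0,0,0,0,0,0],[0,0,0,0,0,0]])

```text
clock: 7.27
eef_pos: [516.9, -125.2, 68.5]
eef_rot: [-3.142, 0.0, -2.914]
wrist_force: [-0.5, -0.3, -0.4]
finger_gap: 0.5
```

```bash
python3 m.py pics/w8.png
```

```text
t 7.2667 pos [ 516.9 -125.2   68.5] rot [-3.1415  0.     -2.9144] rack [-69.86 -56.3 ] gap 0.5
F rack [-0.56 -0.16] -0.36
to goal tool cm [0.01 0.18 0.05] turn [-0.0001  0.     -0.0031]
-100 [array([223., 201.]), array([240., 422.])]
-85 [array([354., 201.]), array([365., 422.])]
-70 [array([485., 201.]), array([491., 422.])]
notchR [array([378., 169.]), array([451., 169.])]
```

View pics/w8.png

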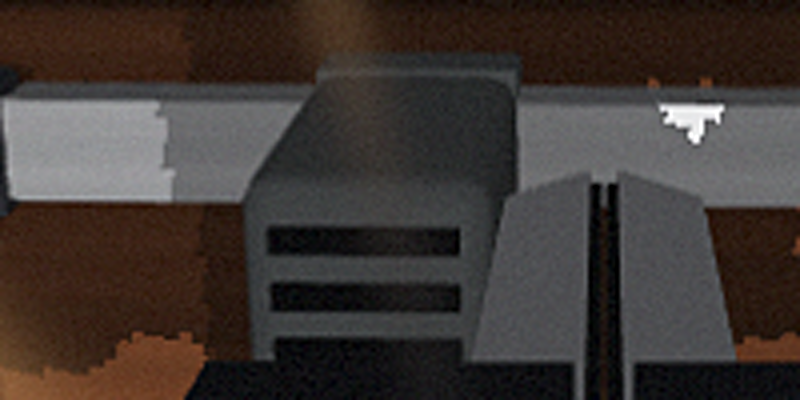

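Position about -82.9, no clear gap yet. Nudging 1 mm more.

>>> servo_tool(series=[[0,-0.02,0,0,0,0],[0,-0.04,0,0,0,0],[0,-0.06,0,0,0,0],[0,-0.08,0,0,0,0],[0,-0.1,0,0,0,0],[0,-0.1,0,0,0,0],[0,-0.1,0,0,0,0],[0,-0.1,0,0,0,0],[0,-0.1,0,0,0,0],[0,-0.1,0,0,0,0]])

```text
clock: 8.15
eef_pos: [517.1, -126.1, 68.4]
eef_rot: [3.142, -0.0, -2.914]
wrist_force: [0.1, 0.4, 0.4]
finger_gap: 0.4
```

```bash
python3 m.py pics/w9.png
```

```text
t 8.15 pos [ 517.1 -126.1   68.4] rot [ 3.1416 -0.     -2.9144] rack [-69.88 -57.27] gap 0.4
F rack [0.19 0.39] 0.38
to goal tool cm [0.01 0.28 0.04] turn [ 0.     -0.     -0.0031]
-100 [array([231., 202.]), array([248., 422.])]
-85 [array([362., 202.]), array([373., 423.])]
-70 [array([493., 201.]), array([499., 423.])]
notchR [array([385., 169.]), array([457., 169.])]
```

View pics/w9.png

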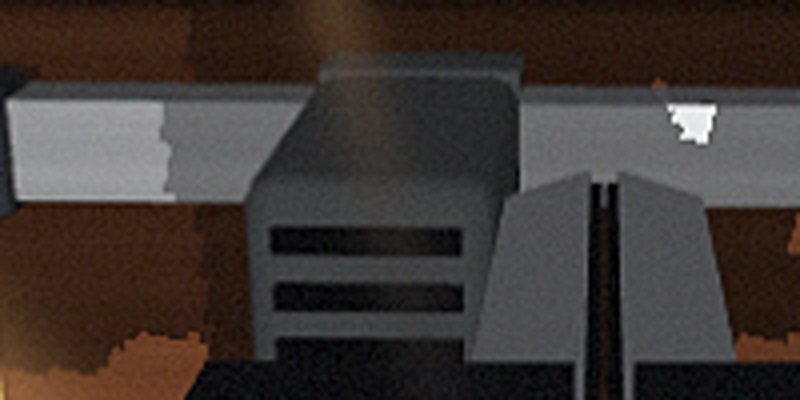

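```bash
python3 - <<'E'
import cv2,numpy as np
for n in (6,7,8,9):
    g=cv2.GaussianBlur(cv2.imread(f'pics/w{n}.png',0).astype(np.float32),(0,0),2)
    r=g[225:250].mean(0);d=np.diff(r);lr=250+np.argmin(d[250:290]);rr=440+np.argmax(d[440:475])
    def sub(d,i):
        w=np.abs(d[i-5:i+6]);return (w*np.arange(i-5,i+6)).sum()/w.sum()
    q=np.diff(g[110:190].mean(0));c=np.argmax(q[0:60])
    print(n,sub(d,lr),sub(d,rr),'cap',sub(q,max(c,5)))
E
```

```text
6 270.20901693597403 463.07106492635813 cap 55.17104814395438
7 268.84518141989304 461.4665251798505 cap 5.304302990702788
8 266.2819186699611 459.1029850268416 cap 4.820175736557347
9 269.12606724761724 461.1782446719553 cap 10.290844149610004
```

>>> servo_tool(series=[[0,-0.02,0,0,0,0],[0,-0.04,0,0,0,0],[0,-0.06,0,0,0,0],[0,-0.08,0,0,0,0],[0,-0.08,0,0,0,0],[0,-0.08,0,0,0,0],[0,-0.08,0,0,0,0],[0,-0.08,0,0,0,0],[0,-0.08,0,0,0,0],[0,-0.08,0,0,0,0]])

```text
clock: 9.03
eef_pos: [517.3, -126.9, 68.5]
eef_rot: [3.142, -0.0, -2.914]
wrist_force: [-2.3, 2.8, 0.6]
finger_gap: 0.5
```

```bash
cat >>m.py <<'E'
g=cv2.GaussianBlur(cv2.imread(sys.argv[1],0).astype(np.float32),(0,0),2)
d=np.diff(g[225:250].mean(0))
def sub(d,i):
    w=np.abs(d[i-5:i+6]);return (w*np.arange(i-5,i+6)).sum()/w.sum()
m=(sub(d,250+np.argmin(d[250:290]))+sub(d,440+np.argmax(d[440:475])))/2
A,B=[((proj(c,np.r_[R2@[-79,y]+o2,90])-[170,230])*4)[0] for y in (-100,-70)]
print('marker y',-100+30*(m-A)/(B-A))
E
python3 m.py pics/w10.png
```

```text
t 9.0333 pos [ 517.3 -126.9   68.5] rot [ 3.1415 -0.     -2.9144] rack [-69.88 -58.06] gap 0.5
F rack [-1.61  3.23] 0.57
to goal tool cm [0.01 0.36 0.05] turn [ 0.     -0.     -0.0031]
-100 [array([238., 202.]), array([255., 422.])]
-85 [array([369., 202.]), array([380., 422.])]
-70 [array([500., 201.]), array([505., 423.])]
notchR [array([390., 169.]), array([463., 169.])]
marker y -85.65287501105992
```

A steady 3.2 N now persists while holding, so the detent is resisting: the marker is in the notch. Backing off.

>>> servo_tool(series=[[0,0.2,0,0,0,0],[0,0.6,0,0,0,0],[0,1.2,0,0,0,0],[0,1.8,0,0,0,0],[0,2.4,0,0,0,0],[0,3.0,0,0,0,0],[0,3.0,-0.5,0,0,0],[0,3.0,-1.5,0,0,0],[0,3.0,-2.5,0,0,0],[0,3.0,-3.5,0,0,0]])

```text
clock: 9.92
eef_pos: [510.9, -97.9, 105.0]
eef_rot: [-3.141, 0.001, -2.915]
wrist_force: [1.2, 0.7, 0.2]
finger_gap: 0.4
```

>>> servo_tool(series=[[0,0,-1.5,0,0,0],[0,0,-3,0,0,0],[0,0,-4.5,0,0,0],[0,0,-6,0,0,0],[0,0,-7.5,0,0,0],[0,0,-9,0,0,0],[0,0,-10,0,0,0],[0,0,-10.5,0,0,0],[0,0,-10.5,0,0,0],[0,0,-10.5,0,0,0]])

```text
clock: 10.75
eef_pos: [510.5, -97.7, 208.2]
eef_rot: [3.141, -0.0, -2.914]
wrist_force: [0.8, -0.2, -0.7]
finger_gap: 0.5
```

```bash
python3 - <<'E'
from h import *
st([0,0,0])
from cell import camera,read_state
from scipy.spatial.transform import Rotation as Q
s=read_state();c=camera('wrist')
W=np.eye(4);W[:3,:3]=Q.from_euler('xyz',s['eef_rot']).as_matrix();W[:3,3]=s['eef_pos'];c['pose']=W@c['mount']
pickle.dump(c,open('w11.pkl','wb'))
for n,P in (('mk',(-70,-85,90)),('nR',(-70,-85,38)),('nM',(-70,0,38)),('nL',(-70,85,38))):
    print(n,((proj(c,np.r_[R2@P[:2]+o2,P[2]])-[100,180])*2))
cv2.imwrite('pics/w11.png',cv2.resize(c['pixels'][180:420,100:500,::-1],None,fx=2,fy=2,interpolation=cv2.INTER_CUBIC))
E
```

```text
t 10.75 pos [510.5 -97.7 208.2] rot [ 3.1415e+00 -2.0000e-04 -2.9145e+00] rack [-69.9  -28.08] gap 0.5
F rack [ 0.72 -0.4 ] -0.68
to goal tool cm [-6.98  2.83 20.82] turn [ 0.0001 -0.0002 -0.0032]
mk [306.15459394 116.09707184]
nR [325.26889588  90.86990598]
nM [499.75522624  90.25718921]
nL [673.10153342  89.88820036]
```

View pics/w11.png

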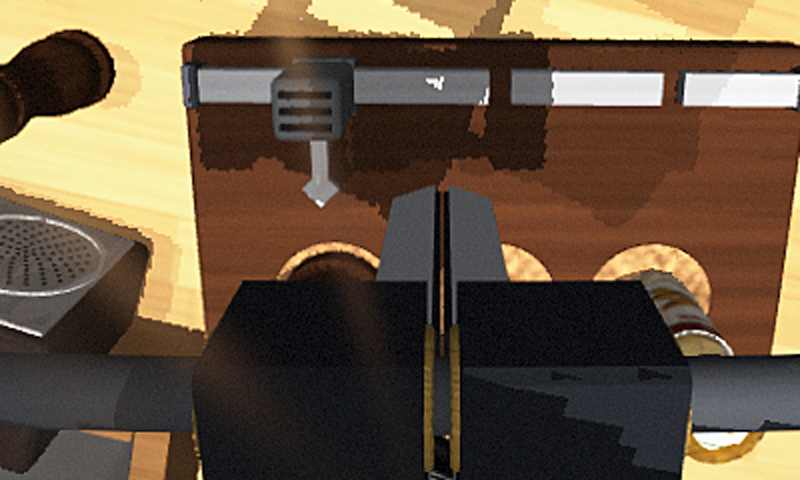

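The marker hides the right notch; its centre at (307,112) compares with (306,116) predicted for y=-85, and the middle notch matches too, at (500,90). Moving the hand aside for a clear overhead check.

>>> servo_tool(series=[[0,2,0,0,0,0],[0.5,5,-0.5,0,0,0],[1,8,-1,0,0,0],[1.5,11,-1.5,0,0,0],[2,14,-2,0,0,0],[2.5,17,-2.5,0,0,0],[3,20,-3,0,0,0],[3.5,23,-3,0,0,0],[4,26,-3,0,0,0],[4,27,-3,0,0,0]])

```text
clock: 11.63
eef_pos: [409.2, 158.8, 237.9]
eef_rot: [3.141, -0.001, -2.912]
wrist_force: [0.4, -0.1, -0.5]
finger_gap: 0.6
```

```bash
python3 - <<'E'
from h import *
st([0,0,0])
from cell import camera
a=pickle.load(open('top.pkl','rb'))
c=camera('top');pickle.dump(c,open('t12.pkl','wb'))
A,B=[cv2.resize(q['pixels'][165:300,280:460,::-1],None,fx=4.4,fy=4.4,interpolation=cv2.INTER_CUBIC) for q in (a,c)]
cv2.imwrite('pics/t12.png',B)
d=cv2.absdiff(a['pixels'],c['pixels']).max(2)
print('diff mill head',d[175:205,395:425].mean(),'salt',d[193:220,352:378].mean(),'jar',d[198:230,312:340].mean(),'mug',d[228:285,125:188].mean())
for n,P in (('nR',(-70,-85,38)),('mk',(-70,-85,90))):
    p=proj(c,np.r_[R2@P[:2]+o2,P[2]]);print(n,(p-[280,165]+.5)*4.4)
E
```

```text
t 11.6333 pos [409.2 158.8 237.9] rot [ 3.1412e+00 -1.0000e-03 -2.9124e+00] rack [-109.95  244.72] gap 0.6
F rack [ 0.35 -0.18] -0.54
to goal tool cm [-11.05 -24.47  23.77] turn [ 0.0004 -0.001  -0.0011]
diff mill head 5.942222222222222 salt 8.383190883190883 jar 8.574776785714286 mug 8.423558897243108
nR [586.80136493 400.75379688]
mk [605.9216269  382.76871364]
```

View pics/t12.png

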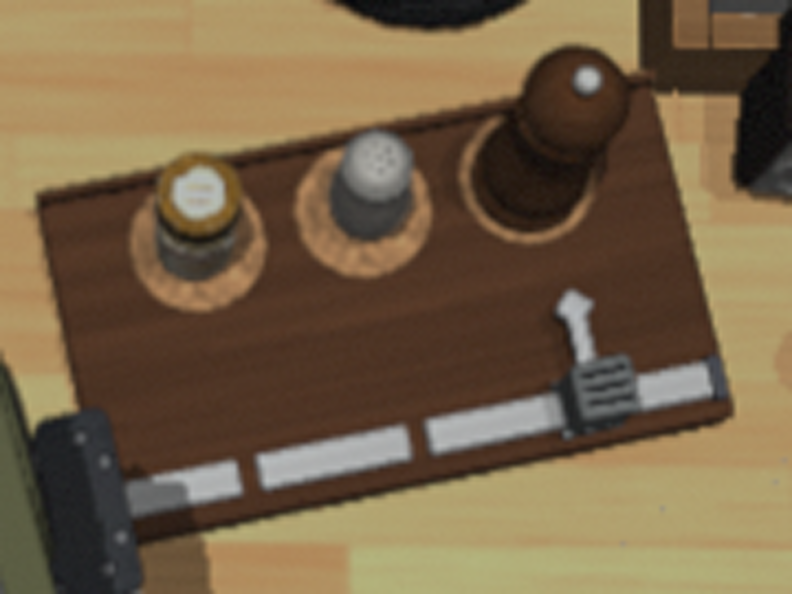

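The overhead view shows the marker top at crop (605,384), against (606,383) predicted for the right notch. The jars are at the same pixels as at the start, and the hand is clear. Handing in.

```bash
python3 -c "
from cell import *
print(sign_off())"
```

```text
the job is handed in; nothing more can be done
None
```

The refill marker is in the right notch, in front of the middle-sized pepper mill on the rack, and the job was handed in about 12 s into the 40 s allowed. I pushed it with shut fingers on its left side only; no other notch lay on the way.

- **Position:** in the last overhead picture the marker's top is within 1 px of where the right notch (-85 mm) puts it. The wrist view agrees to about 0.5 mm.
- **Click:** I never saw the jump itself. The push dropped to zero near the notch, and about 2 mm further on a steady 3 N pushed back while I held still. I took that as the notch holding the marker.
- **Other things:** the jars show at the same pixels as at the start, and the mug's patch of the picture is nearly unchanged. The hand is clear and the wrist force is near zero.
- **Unexpected reading:** the push briefly read about 10 N sideways and 5–7 N upward, more than the 1–3 N friction stated. The first time it fell to zero when I held still, and the pictures showed no other contact. I did not find out why it was so high.

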